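Tip the used security tag out of the divided dish

ROBOT

A 6-joint arm with a two-finger parallel gripper is mounted at the origin on the work surface. World frame = base frame: x ahead of the robot, y to its left, z up, the work surface at z = 0. Lengths are in m, angles in degrees, forces in N, time in s.
With the tool pointing down it reaches from about 0.375 to 0.75 m from the base axis. Payload 9 kg.
Tool frame: the origin (TCP) lies where the fingers leave the gripper's body, on its centre line; the fingertips stand 73 mm ahead of it and the grasp point (between the pads) lies 54 mm ahead of it (robot.tip_reach is the distance from the TCP to the fingertips, in m); z points along the fingers, y is the direction in which the jaws open and shut (so a half turn about z gives the same grasp; the last joint's range is limited). The gripper opens to 85 mm and grips with 20 to 120 N. Pads are 22 mm wide; open, the fingers measure 114 mm over their backs; the gripper's body (76 mm by 85 mm) begins 54 mm behind the grasp point. The pads swing forward as they close: fully open they stand 13 mm farther back than shut.
Start: joints at [57.771, 5.964, 5.575, 89.605, 0, 77.527], TCP at [0.203, 0.565, 0.304] pointing down, gripper open.
Joint ranges: [-171.21, 171.21], [-48.23, 106.86], [-62.78, 66.21], [-105.2, 120.99], [-86.42, 89.51], [-180, 180]. Speed limits (degrees/s): [127.2, 127.2, 147.25, 180, 180, 180].

INTERFACE

Orientations are given as [roll, pitch, yaw] about the fixed x, y, z axes, in that order (R = Rz(yaw) Ry(pitch) Rx(roll)).
In Python, from plant import robot gives the robot as it stands. Calls block until the motion is done:
- robot.move_pose(position, orientation): joint-space move of the TCP to a pose.
- robot.line_to(position, vel=0.15, rotation=None, guard=None): straight line of the TCP; rotation=None keeps the orientation; vel is the mean speed in m/s. With guard (N) it stops when the force on the tool has changed by that much, and returns True; else False.
- robot.goto_joints(angles): joint-space move.
- robot.set_gripper(opening): finger opening in m; the grip force is fixed at half the most; returns when the fingers have stopped.
- robot.pause(seconds).
- robot.ik(position, orientation): joint angles nearest the present ones, or None.
- robot.observe(): the state.
- robot.grab_frame(name): name is "side" or "top" or "wrist"; returns the picture (420x560x3 uint8, blue, green, red); there is no depth.
- robot.get_calibration(name): a dict with "vertical_fov" (degrees; the focal length in pixels is half the picture's height over the tangent of half this angle, whatever the lens; pixels are square), "cx", "cy" (the principal point, pixels), "rvec" (rotation vector, rad) and "tvec" (3), from world to camera coordinates, as OpenCV has them. Camera axes: x right, y down, z forward; pixel columns grow to the right and rows downward; lengths in m; the calibration is good to about 2 mm. The wrist camera is an equidistant fisheye: a pixel r from the principal point sees the ray r / f radians off the axis. A picture is of the moment at which its call begins: read the wrist's pose just before it. get_calibration takes no time and is no camera call; for the wrist camera it gives the pose at the moment of the call.
A pose or a line that the arm cannot do raises robot.IKError and nothing moves.
- robot.job_done(): hands the job in, once; it reports no verdict.
The state is a dict: "time": time; "q": joint angles; "qvel": joint speeds; "joint_torque": joint torques, N m; "tool_pos": TCP position; "tcp_rot": TCP orientation; "ft_force": force on the tool from outside, world axes, zero at the start; "torque": the same for the moment, N m; "gripper_width": finger opening in m.
Only numpy, scipy, OpenCV 4.12 (cv2) and the standard library are available. Lean on these libraries where they do the work, as an engineer would, in place of code of your own. Each camera call takes 0.05 s, during which the arm holds its last target.

TASK

On the shop counter stands a blue two-section dish with a cream tube-shaped security tag in one half and a red nail-varnish bottle in the other. Pick the dish up by its orange handle, turn it so that the tag's half faces down when you tip it over the cardboard carton of cream tags (not the one of white round tags), and let only the tag roll out into that carton. The varnish must stay in the dish all the while; then set the dish down upright on the free counter and let go.

Things in the scene. Friction and masses are not known exactly. Their poses are not given: they have to be found in the camera images.
- dish: Loose blue dish, 170 (x) x 86 (y) mm, 250 g, any yaw; origin: centre of underside, z up, counter at z=0. Compartments on its +x and -x sides, 12 mm divider along y between. Orange handle plate on it, centred, 12 mm thick (x), 60 long (y), top 90 mm up: grip 55 to 80 mm up, fingers closing along x. Floors rise outward at 18 deg to 32 mm at the open ends (no lip). Side walls 42 mm high.
- tag: Loose cream plastic security tag: tube 26 mm diameter, 60 mm long, 30 g, in either compartment, against the divider. Origin: its centre; length along its y, parallel to the dish's y. With the dish tipped about the dish's y, the low half's content rolls off the end from about 20 deg (35 to 45 deg is sure, landing near 80 mm beyond the handle); the divider holds the other.
- varnish: Loose nail-varnish bottle, red with a black cap, 26 mm diameter, 60 mm long, 30 g, lying in the other compartment in the same way. Origin: its centre; its length lies along its own y axis.
- carton: Fixed open brown cardboard carton with a low layer of cream tube tags in it, outside 240 (its x) x 190 (its y) mm, 100 mm high, walls 5 mm; the tags inside reach about 36 mm above the counter. Origin: centre of the underside, z up. A like carton with white round tags stands to its left or right (the two may be swapped).
Things that resemble listed ones, but are neither listed nor needed, are in the scene too. There is more than one size of the dish; the job needs the smallest.

How it is judged:
By the outcome, as a careful person would: the job done as asked, in the order asked, and still so for the second after the job is handed in, with the robot touching nothing.
It also fails if it takes over 70 s, if anything falls off the work surface, if the arm or the gripper's body presses on something with over 40 N, if the wrist force passes 120 N, or if a joint passes its speed limit or range.

## Working session

There is one attempt and no reset: what is moved stays moved. The work goes in short steps, each a Python script; the robot and the scene stay as the last script left them, time stands still between calls to the robot, and variables do not carry over. Pictures are saved under pics/ and viewed, and the job is handed in when it is done.

```bash
mkdir -p pics; ls; python3 - <<'E'
from plant import robot
import cv2
for n in ("side","top","wrist"):
    c=robot.get_calibration(n); print(n,c)
    cv2.imwrite(f"pics/{n}0.png",robot.grab_frame(n))
print(robot.observe())
E
```

```text
pics
side {'vertical_fov': 57.93233846267337, 'cx': 281.61775646451457, 'cy': 201.6572120565829, 'rvec': array([ 2.20296675, -0.10949394,  0.05822379]), 'tvec': array([-0.53714261,  0.01400247,  1.06646207])}
top {'vertical_fov': 45.87505668789175, 'cx': 281.54639574442024, 'cy': 207.6725437435599, 'rvec': array([ 2.13296598, -2.14634793,  0.17643429]), 'tvec': array([-0.09532737,  0.51401879,  1.22324731])}
wrist {'vertical_fov': 65.70646984690485, 'cx': 282.15765877963804, 'cy': 208.4108221339667, 'rvec': array([-2.38030036, -1.67269724, -0.22874046]), 'tvec': array([-0.60142045, -0.03400553,  0.37720595])}
{'time': 0.15, 'q': array([ 5.77722929e+01,  5.99123719e+00,  5.53621621e+00,  8.96044988e+01,
       -9.48931677e-05,  7.75272419e+01]), 'qvel': array([-0.07860003, -0.12431399,  0.21688804, -0.07418681,  0.03289537,
       -0.0209104 ]), 'joint_torque': array([ 2.53478465e-03, -5.57352340e+01,  5.04009426e+01,  1.23794746e-02,
       -3.21140342e-04,  1.00043698e-05]), 'tool_pos': array([0.20268294, 0.56453126, 0.30328567]), 'tcp_rot': array([-1.79941864e+02, -1.27621567e-02,  1.60245045e+02]), 'ft_force': array([0.04338753, 1.21913839, 0.50505449]), 'torque': array([-0.0081004 , -0.00823507,  0.01615092]), 'gripper_width': 0.08527660829697474}
```

View pics/top0.png

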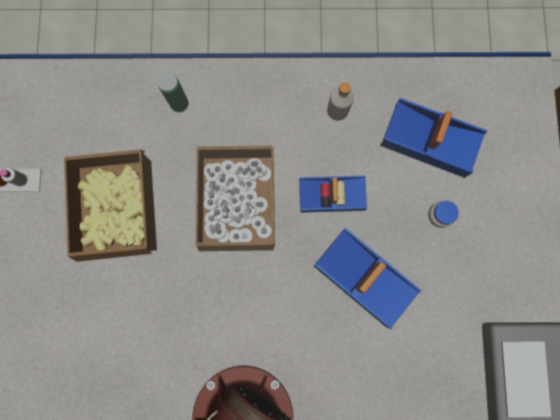

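View pics/side0.png

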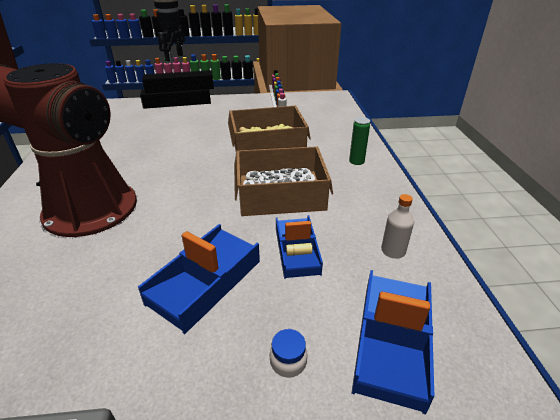

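View pics/wrist0.png

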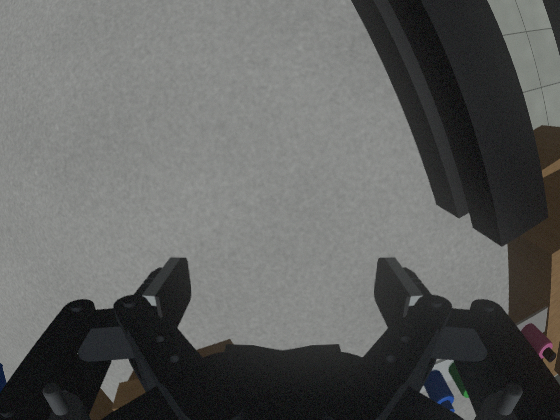

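The top view shows three candidates for the dish: a small one at (333,193) holding the red/black bottle (326,193) and the cream tube (341,193), and two larger empty ones at (367,278) and (434,137). The smallest is (333,193). The carton with cream tubes is at (105,205), and the one with white round tags at (235,198). Next I'll take a close crop and measure.

```bash
cat > h.py <<'E'
import numpy as np, cv2
from plant import robot
def cam(n):
    c=robot.get_calibration(n); f=210/np.tan(np.radians(c['vertical_fov'])/2)
    K=np.array([[f,0,c['cx']],[0,f,c['cy']],[0,0,1]]); R=cv2.Rodrigues(c['rvec'])[0]
    return K,R,np.array(c['tvec']).reshape(3),c
def ray(n,uv):
    K,R,t,c=cam(n); d=np.linalg.inv(K)@np.array([uv[0],uv[1],1.]); return -R.T@t, R.T@d
def onz(n,uv,z):
    o,d=ray(n,uv); return o+d*(z-o[2])/d[2]
def proj(n,P):
    K,R,t,c=cam(n); return cv2.projectPoints(np.array(P,float).reshape(-1,3),c['rvec'],c['tvec'],K,None)[0].reshape(-1,2)
E
python3 - <<'E'
from h import *
im=cv2.imread('pics/top0.png'); sd=cv2.imread('pics/side0.png')
a=cv2.resize(im[160:230,285:385],(800,560),interpolation=cv2.INTER_CUBIC); cv2.imwrite('pics/crop.png',a)
b=cv2.resize(sd[205:285,255:345],(675,600),interpolation=cv2.INTER_CUBIC); cv2.imwrite('pics/crops.png',b)
def comps(img,lo,hi,roi=None,amin=20):
    h=cv2.cvtColor(img,cv2.COLOR_BGR2HSV); m=cv2.inRange(h,lo,hi)
    n,l,s,c=cv2.connectedComponentsWithStats(m)
    return [(l==i).astype('uint8') for i in range(1,n) if s[i,4]>=amin]
for nm,lo,hi,z in (('blue',(105,150,60),(130,255,255),.042),('orange',(5,150,100),(18,255,255),.09)):
    for m in comps(im,lo,hi,amin=30):
        p=np.argwhere(m)[:,::-1].astype(np.float32); r=cv2.minAreaRect(p)
        bx=cv2.boxPoints(r); W=np.array([onz('top',q,z) for q in bx])
        print(nm,np.round(r[0],1),np.round(r[1],1), np.round(r[2],1),'ctr',onz('top',r[0],z).round(3),'sides',np.linalg.norm(W[1]-W[0]).round(3),np.linalg.norm(W[2]-W[1]).round(3)); 
        if nm=='orange' or 1: print(W[:,:2].round(3).tolist())
# carton
print(proj('top',[0,0,0]))
E
```

```text
blue [505.   54.5] [ 2. 88.] 89.3 ctr [ 0.927 -0.702  0.042] sides 0.237 0.006
[[0.929, -0.583], [0.93, -0.82], [0.925, -0.82], [0.923, -0.583]]
blue [21.5 56.5] [ 1. 43.] 90.0 ctr [0.927 0.594 0.042] sides 0.115 0.003
[[0.929, 0.652], [0.928, 0.537], [0.925, 0.537], [0.926, 0.652]]
blue [434.9 135.2] [92.8 44. ] 20.6 ctr [ 0.703 -0.5    0.042] sides 0.121 0.241
[[0.692, -0.366], [0.804, -0.411], [0.714, -0.635], [0.603, -0.587]]
blue [430.6 111.5] [23.1  2.9] 19.3 ctr [ 0.767 -0.493  0.042] sides 0.008 0.06
[[0.774, -0.463], [0.782, -0.466], [0.76, -0.522], [0.753, -0.519]]
blue [350.5 192.5] [29. 27.] 90.0 ctr [ 0.552 -0.275  0.042] sides 0.07 0.076
[[0.59, -0.242], [0.589, -0.311], [0.514, -0.309], [0.514, -0.24]]
blue [312. 194.] [22. 28.] 0.0 ctr [ 0.548 -0.177  0.042] sides 0.073 0.057
[[0.512, -0.148], [0.585, -0.149], [0.585, -0.206], [0.512, -0.204]]
blue [446. 212.] [20. 20.] 90.0 ctr [ 0.5   -0.517  0.042] sides 0.051 0.052
[[0.526, -0.493], [0.525, -0.544], [0.474, -0.541], [0.474, -0.49]]
blue [346.2 261.1] [43.8 42.4] 41.2 ctr [ 0.377 -0.26   0.042] sides 0.108 0.109
[[0.373, -0.183], [0.453, -0.255], [0.38, -0.336], [0.302, -0.264]]
blue [385.7 294.8] [45.8 44.4] 38.7 ctr [ 0.293 -0.355  0.042] sides 0.111 0.112
[[0.286, -0.276], [0.371, -0.348], [0.3, -0.434], [0.217, -0.362]]
orange [443.6 126.9] [ 6.  30.4] 18.4 ctr [ 0.709 -0.508  0.09 ] sides 0.081 0.015
[[0.674, -0.486], [0.75, -0.515], [0.745, -0.529], [0.669, -0.501]]
[[242.87510491 416.19365977]]
```

```bash
python3 - <<'E'
import cv2
im=cv2.imread('pics/top0.png')
cv2.imwrite('pics/cart.png',cv2.resize(im[130:280,50:160],(440,600),interpolation=cv2.INTER_CUBIC))
E
```

```text
(no output)
```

View pics/crop.png

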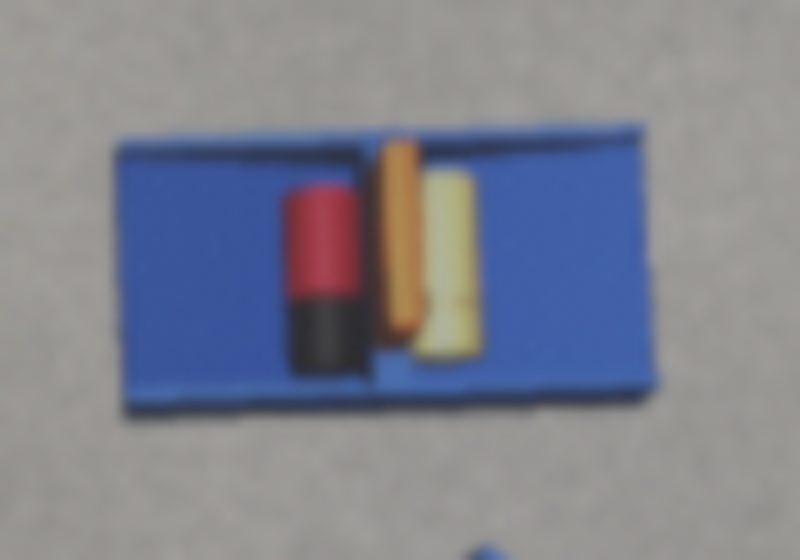

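View pics/crops.png

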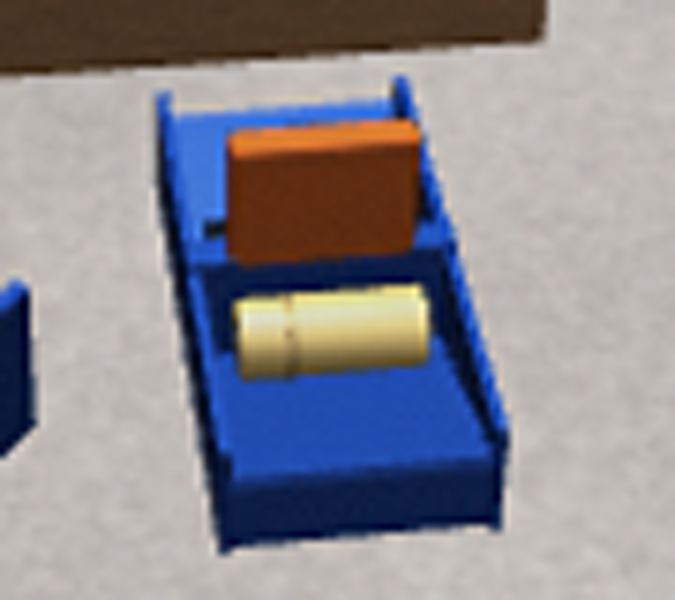

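View pics/cart.png

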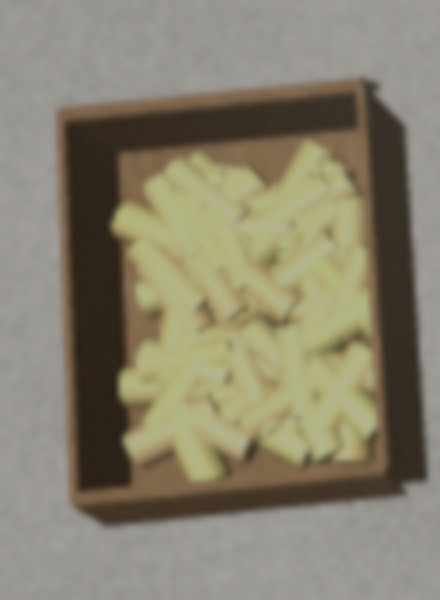

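The crops show the small dish with the varnish on its image-left (+y) half and the cream tag on its right (-y) half. The handle is between them and the tag lies against the divider. Next I'll measure the dish and carton poses and check the dish against the side view.

```bash
python3 - <<'E'
from h import *
def W(pts,s,o,z): return np.array([onz('top',((x+.5)/s-.5+o[0],(y+.5)/s-.5+o[1]),z) for x,y in pts])
def quad(nm,w):
    print(nm,w[:,:2].round(4).tolist(),'ctr',w.mean(0).round(4),'sides',[np.linalg.norm(w[(i+1)%4]-w[i]).round(4) for i in range(4)])
    for i in range(4):
        d=w[(i+1)%4]-w[i]; print(np.degrees(np.arctan2(d[1],d[0])).round(1),end=' ')
    print()
quad('dish',W([(117,140),(645,127),(657,385),(125,398)],8,(285,160),.042))
quad('handle',W([(384,140),(418,140),(421,328),(389,330)],8,(285,160),.09))
quad('carton',W([(57,107),(366,79),(388,470),(72,504)],4,(50,130),.1))
sd=cv2.imread('pics/side0.png'); 
s=7.5
def S(x,y,z): return onz('side',((x+.5)/s-.5+255,(y+.5)/s-.5+205),z)
w=np.array([S(229,135,.09),S(418,123,.09)]); print('side handle -y edge top',w.round(4),np.linalg.norm(w[1]-w[0]), w.mean(0))
w=np.array([S(222,550,0),S(500,528,0)]); print('side base -y edge',w.round(4),np.linalg.norm(w[1]-w[0]), w.mean(0))
w=np.array([S(163,92,.042),S(402,76,.042),S(502,440,.042),S(222,455,.042)]); quad('side wall tops',w)
for z in (.022,): print('cart side')
print(robot.ik([.55,-.22,.2],[180,0,0]))
E
```

```text
dish [[0.5929, -0.1445], [0.5962, -0.3146], [0.512, -0.3156], [0.5088, -0.146]] ctr [ 0.5525 -0.2302  0.042 ] sides [np.float64(0.1701), np.float64(0.0842), np.float64(0.1696), np.float64(0.0841)]
-88.9 -179.3 91.1 1.0 
handle [[0.5816, -0.2251], [0.5815, -0.2356], [0.5224, -0.2351], [0.5219, -0.2253]] ctr [ 0.5518 -0.2303  0.09  ] sides [np.float64(0.0105), np.float64(0.0591), np.float64(0.0099), np.float64(0.0597)]
-90.3 179.5 93.3 0.2 
carton [[0.6353, 0.4378], [0.6521, 0.2481], [0.4101, 0.2256], [0.391, 0.4134]] ctr [0.5221 0.3312 0.1   ] sides [np.float64(0.1904), np.float64(0.243), np.float64(0.1887), np.float64(0.2456)]
-84.9 -174.7 95.8 5.7 
side handle -y edge top [[ 0.5244 -0.2318  0.09  ]
 [ 0.5828 -0.2317  0.09  ]] 0.05847967351317933 [ 0.5535972  -0.23179018  0.09      ]
side base -y edge [[ 0.5136 -0.3176  0.    ]
 [ 0.5983 -0.3171  0.    ]] 0.08469084566217727 [ 0.55599342 -0.31730749  0.        ]
side wall tops [[0.5112, -0.149], [0.5932, -0.1483], [0.5954, -0.3211], [0.5132, -0.3191]] ctr [ 0.5533 -0.2344  0.042 ] sides [np.float64(0.082), np.float64(0.1729), np.float64(0.0822), np.float64(0.1701)]
0.5 -89.2 178.6 90.7 
cart side
[-34.43896471   4.97492655  -6.2709481   78.75412535   0.
 145.56103529]
```

The dish centre is near (0.553, -0.231), measured at 170 x 84 mm as expected. Its tag half points toward -y, at a heading of about -89.3°. The carton centre is (0.522, 0.331), measured 244 x 190 mm, with its x axis at about 5.5°. Next I'll scan for feasible tipping directions.

```bash
cat >> h.py <<'E'
from scipy.spatial.transform import Rotation as Ro
PHI0=-89.3; GR=.054
CAR=np.array([.522,.331])
def rot(phi,th,flip):
    d=np.array([np.cos(np.radians(phi)),np.sin(np.radians(phi)),0])
    psi=phi+90+(180 if flip else 0)
    R=Ro.from_rotvec(np.radians(th)*np.cross([0,0,1],d))*Ro.from_euler('xyz',[180,0,psi],degrees=True)
    return R,d
def pose(g,phi,th,flip):
    R,d=rot(phi,th,flip); z=R.as_matrix()[:,2]
    return np.array(g)-GR*z, R.as_euler('xyz',degrees=True)
E
python3 - <<'E'
from h import *
for flip in (0,1):
    print('grasp',flip,robot.ik(*pose([.553,-.231,.068],PHI0,0,flip)))
    for phi in range(-180,180,15):
        d=rot(phi,0,0)[1]
        g=np.r_[CAR,.25]-.08*d
        q=[robot.ik(*pose(g,phi,t,flip)) for t in (0,20,42)]
        print(flip,phi,[None if a is None else a.round(0).tolist() for a in q] if all(a is not None for a in q) else 'x')
E
```

```text
grasp 0 [-35.16018264   8.59109305 -10.62510675  70.7838002    0.
 144.13981736]
0 -180 [[18.0, 22.0, 24.0, 92.0, 0.0, -72.0], [21.0, -1.0, -4.0, 68.0, -7.0, -70.0], [25.0, -22.0, -31.0, 42.0, -16.0, -71.0]]
0 -165 [[20.0, 24.0, 26.0, 92.0, 0.0, -85.0], [20.0, -2.0, -5.0, 67.0, -2.0, -85.0], [21.0, -26.0, -34.0, 40.0, -4.0, -85.0]]
0 -150 [[21.0, 24.0, 27.0, 93.0, 0.0, -99.0], [20.0, -2.0, -5.0, 67.0, 3.0, -99.0], [18.0, -27.0, -35.0, 41.0, 8.0, -99.0]]
0 -135 [[23.0, 24.0, 26.0, 92.0, 0.0, -112.0], [20.0, -1.0, -4.0, 69.0, 8.0, -114.0], [15.0, -25.0, -33.0, 44.0, 20.0, -113.0]]
0 -120 [[25.0, 23.0, 25.0, 92.0, 0.0, -125.0], [19.0, -0.0, -3.0, 72.0, 13.0, -129.0], [12.0, -20.0, -28.0, 51.0, 30.0, -129.0]]
0 -105 [[26.0, 20.0, 22.0, 92.0, 0.0, -139.0], [19.0, 2.0, -1.0, 76.0, 16.0, -144.0], [11.0, -13.0, -21.0, 60.0, 37.0, -147.0]]
0 -90 [[27.0, 18.0, 19.0, 91.0, 0.0, -153.0], [19.0, 5.0, 2.0, 81.0, 19.0, -160.0], [10.0, -3.0, -12.0, 73.0, 41.0, -167.0]]
0 -75 [[28.0, 14.0, 15.0, 91.0, 0.0, -167.0], [19.0, 8.0, 5.0, 87.0, 20.0, -176.0], [10.0, 7.0, -1.0, 87.0, 42.0, 173.0]]
0 -60 [[28
[... 2888 characters left out ...]
22.0, 14.0, 12.0, 96.0, -19.0, -157.0], [29.0, 31.0, 27.0, 109.0, -36.0, -143.0]]
1 105 [[13.0, 6.0, 5.0, 90.0, 0.0, 178.0], [22.0, 11.0, 9.0, 91.0, -20.0, -173.0], [30.0, 22.0, 16.0, 97.0, -40.0, -160.0]]
1 120 [[13.0, 10.0, 9.0, 90.0, 0.0, 163.0], [22.0, 8.0, 6.0, 85.0, -20.0, 171.0], [31.0, 12.0, 4.0, 83.0, -42.0, -179.0]]
1 135 [[14.0, 13.0, 14.0, 90.0, 0.0, 149.0], [22.0, 5.0, 3.0, 79.0, -18.0, 155.0], [30.0, 1.0, -7.0, 69.0, -40.0, 161.0]]
1 150 [[15.0, 17.0, 18.0, 91.0, 0.0, 135.0], [22.0, 2.0, -0.0, 75.0, -16.0, 140.0], [29.0, -8.0, -17.0, 56.0, -35.0, 141.0]]
1 165 [[16.0, 20.0, 21.0, 91.0, 0.0, 121.0], [21.0, 0.0, -3.0, 71.0, -12.0, 125.0], [27.0, -16.0, -25.0, 47.0, -27.0, 124.0]]
```

```bash
python3 - <<'E'
from h import *
g=[.553,-.231,.068]
p,o=pose([.553,-.231,.19],PHI0,0,1); robot.move_pose(p,o)
p2,_=pose([.553,-.231,.12],PHI0,0,1); robot.line_to(p2,vel=.15)
cv2.imwrite('pics/w1.png',robot.grab_frame('wrist')); cv2.imwrite('pics/s1.png',robot.grab_frame('side')); 
s=robot.observe(); print(s['time'],s['tool_pos'],s['tcp_rot'],s['ft_force'])
E
```

```text
3.925 [ 0.55363413 -0.23140192  0.17557762] [-1.79924036e+02  1.01949868e-01 -1.79297480e+02] [0.40868094 0.07558913 0.80656294]
```

View pics/w1.png

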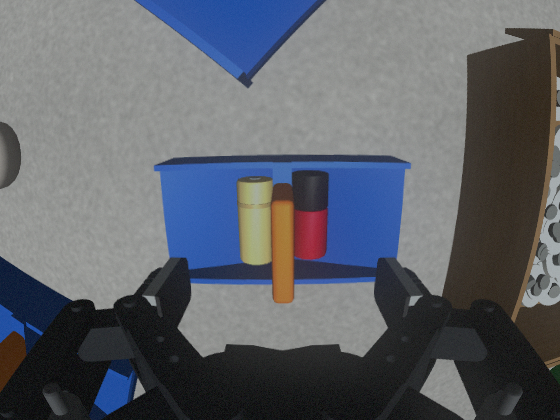

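View pics/s1.png

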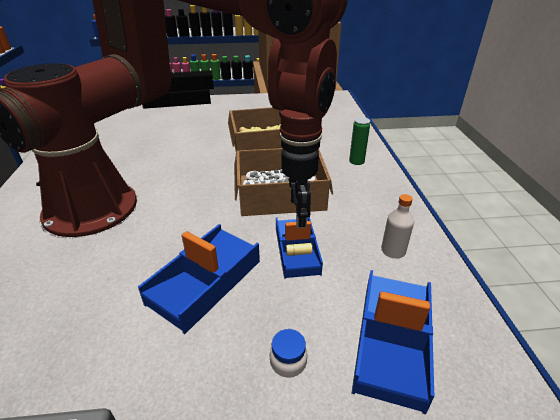

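The wrist view shows the handle centred between the fingers (column 283, principal point 282), with the tag at (255,220) and the varnish at (310,215). Next I'll grasp and lift.

```bash
python3 - <<'E'
from h import *
p,o=pose([.553,-.231,.068],PHI0,0,1)
print('guard',robot.line_to(p,vel=.06,guard=10))
print(robot.observe()['tool_pos'])
robot.set_gripper(0.0)
s=robot.observe(); print('w',s['gripper_width'],s['time'])
p2,_=pose([.553,-.231,.13],PHI0,0,1); robot.line_to(p2,vel=.05)
p2,_=pose([.553,-.231,.25],PHI0,0,1); robot.line_to(p2,vel=.1)
s=robot.observe(); print(s['gripper_width'],s['time'],s['ft_force'])
cv2.imwrite('pics/w2.png',robot.grab_frame('wrist')); cv2.imwrite('pics/s2.png',robot.grab_frame('side'))
E
```

```text
guard False
[ 0.55324263 -0.23118509  0.1224944 ]
w 0.01126508193292233 5.6083
0.010994874971065507 8.35 [-0.29680831  0.31551528 -3.33204053]
```

View pics/w2.png

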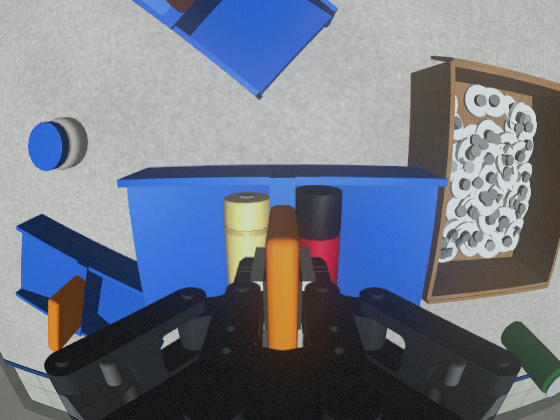

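View pics/s2.png

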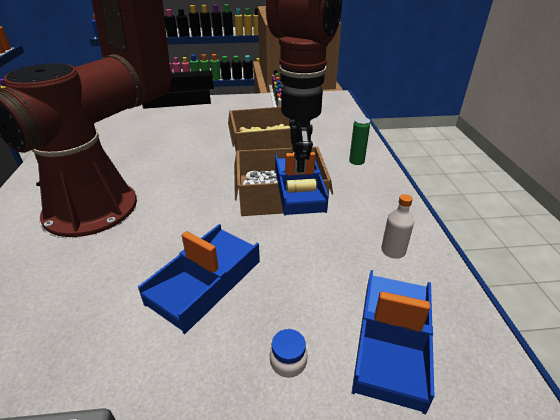

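The dish is lifted level, width holds at 11 mm, and both items are against the divider. Next I'll carry it level over the cream carton while turning it.

```bash
python3 - <<'E'
from h import *
PHI=-174.5
d=rot(PHI,0,0)[1]; g=np.r_[CAR,.25]-.08*d
p,o=pose(g,PHI,0,1); print(p,o)
robot.line_to(p,vel=.1,rotation=o)
s=robot.observe(); print(s['gripper_width'],s['time'],s['tool_pos'],s['tcp_rot'],s['ft_force'])
for n in ('wrist','top','side'): cv2.imwrite(f'pics/{n}3.png',robot.grab_frame(n))
E
```

```text
[0.6016317  0.33866766 0.304     ] [180.    0.   95.5]
0.011204956307438643 14.3167 [0.60164888 0.33858689 0.3040059 ] [1.79999808e+02 2.42419544e-03 9.54962753e+01] [ 0.46971448 -0.06327214 -3.92224733]
```

View pics/wrist3.png

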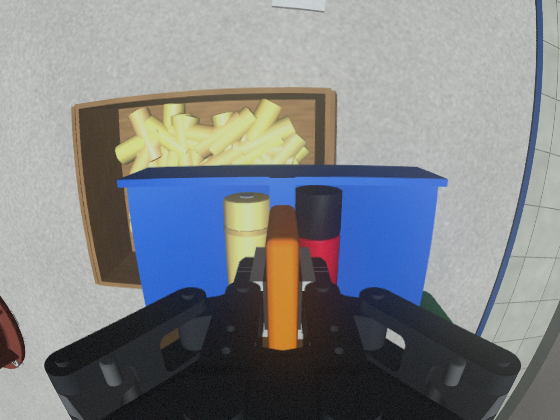

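View pics/top3.png

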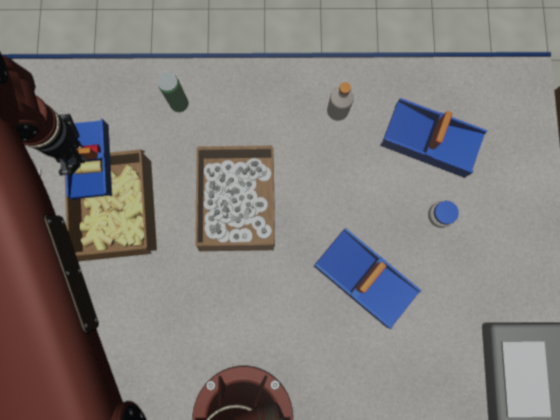

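The wrist view shows the tag half (245,225) over the cream tubes and the varnish half on the outer side. Next I'll tip it to 42°.

```bash
python3 - <<'E'
from h import *
PHI=-174.5
d=rot(PHI,0,0)[1]; g=np.r_[CAR,.25]-.08*d
for t,v in ((15,.02),(28,.02),(42,.03)):
    p,o=pose(g,PHI,t,1); robot.line_to(p,vel=v,rotation=o)
robot.pause(.6)
for n in ('wrist','top','side'): cv2.imwrite(f'pics/{n}4.png',robot.grab_frame(n))
s=robot.observe(); print(s['gripper_width'],s['time'],s['ft_force'])
E
```

```text
0.011406286290919406 17.425 [ 0.77957748 -0.22863495 -2.60432948]
```

View pics/wrist4.png

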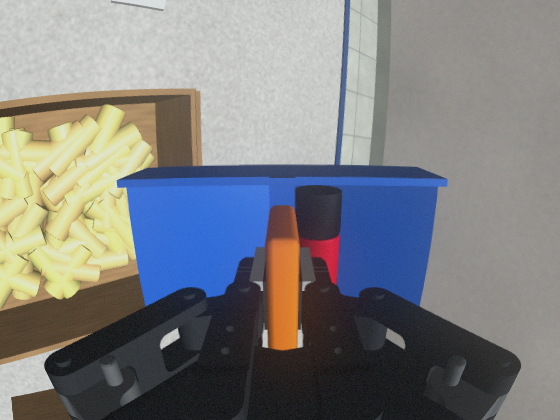

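View pics/top4.png

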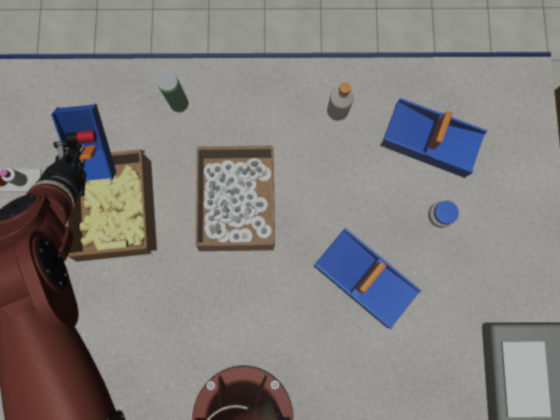

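View pics/side4.png

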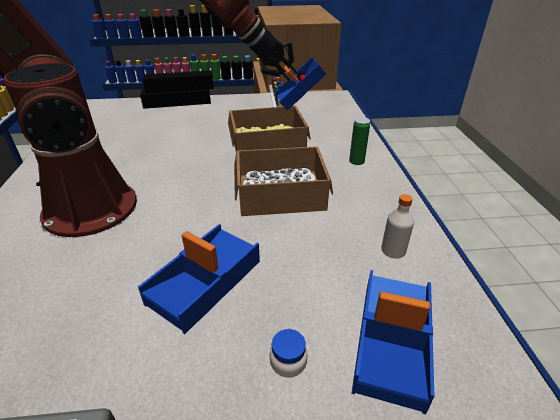

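The tag has left the dish and the varnish is still in it at top (85,137). Next I'll level the dish, carry it back to its original free spot and lower it with a guard.

```bash
python3 - <<'E'
from h import *
PHI=-174.5
d=rot(PHI,0,0)[1]; g=np.r_[CAR,.25]-.08*d
for t,v in ((15,.03),(0,.02)):
    p,o=pose(g,PHI,t,1); robot.line_to(p,vel=v,rotation=o)
p,o=pose([.553,-.231,.25],PHI0,0,1); robot.line_to(p,vel=.09,rotation=o)
cv2.imwrite('pics/wrist5.png',robot.grab_frame('wrist')); cv2.imwrite('pics/top5.png',robot.grab_frame('top'))
p,_=pose([.553,-.231,.085],PHI0,0,1); robot.line_to(p,vel=.08)
robot.pause(.2)
p,_=pose([.553,-.231,.0655],PHI0,0,1); print('guard',robot.line_to(p,vel=.015,guard=3))
s=robot.observe(); print(s['gripper_width'],s['time'],s['tool_pos'],s['ft_force'])
a=cv2.imread('pics/top0.png')[140:270,55:160]; b=cv2.imread('pics/top5.png')[140:270,55:160]
cv2.imwrite('pics/cmp.png',cv2.resize(np.hstack([a,b]),None,fx=3.6,fy=3.6,interpolation=cv2.INTER_CUBIC))
E
```

```text
guard True
0.011398907611661787 29.3083 [ 0.55293001 -0.23098211  0.12212374] [-0.21781458  0.49412032  5.86984605]
```

View pics/cmp.png

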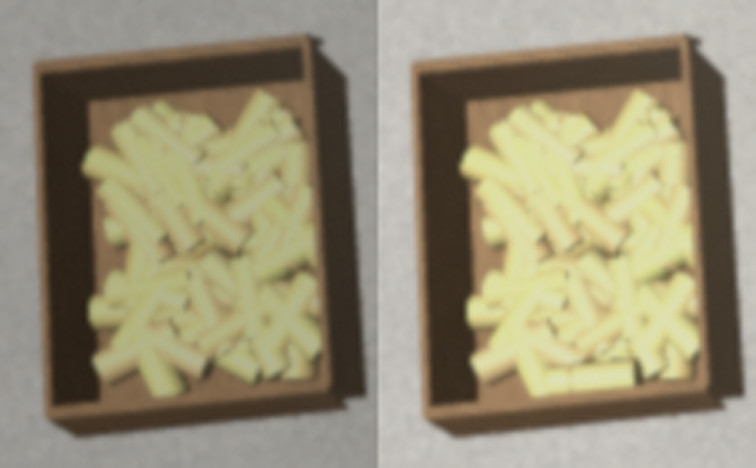

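View pics/wrist5.png

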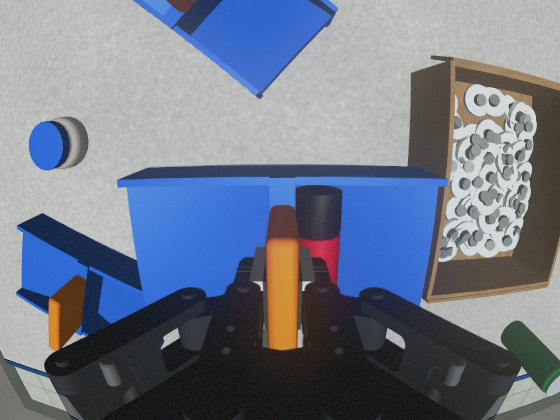

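The before/after crop shows a new tag lying across the near end of the cream carton, at (590,375) in the crop. The dish now holds only the varnish, and it touched down at the expected height (TCP z 0.122). Next I'll release and retreat.

```bash
python3 - <<'E'
from h import *
robot.set_gripper(.085)
p,_=pose([.553,-.231,.19],PHI0,0,1); robot.line_to(p,vel=.08)
p,_=pose([.48,-.05,.27],PHI0,0,1); robot.line_to(p,vel=.15)
robot.pause(.3)
s=robot.observe(); print(s['time'],s['gripper_width'],s['ft_force'])
for n in ('wrist','top','side'): cv2.imwrite(f'pics/{n}6.png',robot.grab_frame(n))
E
```

```text
33.5583 0.08511416018789107 [ 0.83036182  0.03989561 -0.0422994 ]
```

View pics/top6.png

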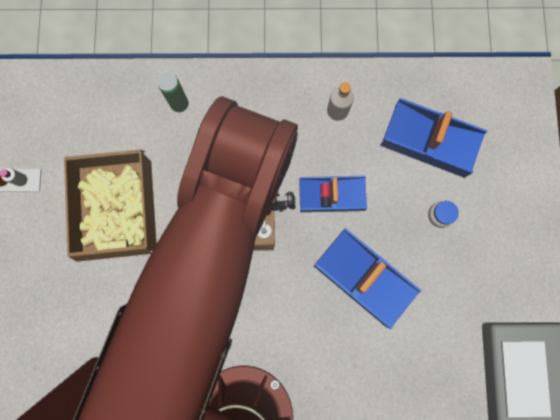

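View pics/side6.png

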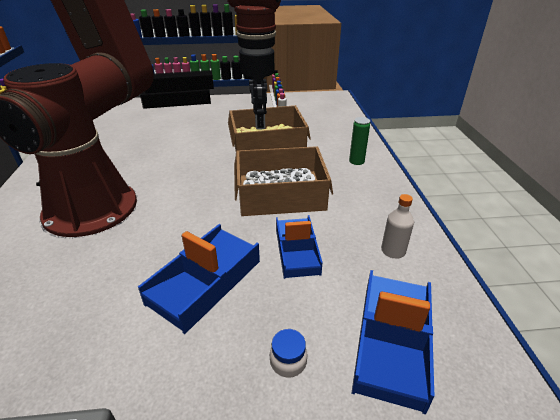

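The dish stands upright and free at top (333,193), with the varnish in it at (326,193). The robot is clear of everything.

```bash
python3 -c "
from plant import robot
print(robot.job_done())"
```

```text
the job is handed in; nothing more can be done
None
```

The tag is in the carton of cream tags and the varnish never left the dish. I handed the job in at about 34 s on the robot's clock.

- **What I did:** I gripped the smallest dish by its orange handle, carried it level to the cream carton while turning the tag half toward it, and tipped it to 42°. I then levelled it, set it back upright on its original spot on the counter, and let go.
- **Last checks:** The before/after top view shows one new tag lying in the cream carton, near its robot-side wall. The final views show the dish standing flat with only the varnish in it, the gripper clear, and nothing else moved. No check failed or disagreed by more than a few millimetres.

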